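# Blank off two open vacuum ports for a leak test

## Robot

A 6-joint arm with a two-finger parallel gripper is mounted at the origin on the work surface; the furniture and walls round the work are solid. World frame = base frame: x ahead of the robot, y to its left, z up, the work surface at z = 0. Lengths are in mm, angles in rad, forces in N, time in s.
With the tool pointing down it reaches from about 400 to 925 mm from the base axis. Payload 12.5 kg.
Tool frame: the origin (TCP) lies midway between the tips of the shut fingers; the grasp point (between the pads) lies 19 mm behind it (env.tcp_to_grasp is the distance from the TCP to the grasp point, in mm); z points along the fingers, y is the line along which they close (so a half turn about z gives the same grasp; the last joint's range is limited). The gripper opens to 95 mm and grips with 3 to 60 N. Pads are 20 mm wide; open, the fingers measure 119 mm over their backs; the gripper's body (75 mm by 180 mm) begins 59 mm behind the grasp point.
Start: joints at [1.044, 0.491, 1.559, -0, 1.092, -0.106], TCP at [255.293, 570.502, 214.661] pointing down, gripper open.
Joint ranges: [-3.1, 3.1], [-0.84, 2.19], [0.05, 2.79], [-1.13, 4.28], [0.06, 2.93], [-2.69, 2.69]. Speed limits (rad/s): [2.22, 2.22, 2.79, 3.14, 3.14, 3.14].

## Interface

Orientations are given as [roll, pitch, yaw] about the fixed x, y, z axes, in that order (R = Rz(yaw) Ry(pitch) Rx(roll)).
In Python, from cell import env gives the robot as it stands. The module is installed in compiled form; this text tells all that it offers.
- The arm moves only by the tool step_arm, never from a script. Its argument "plan" is a list that holds one entry, the list of rows, each a list of 5 numbers: the shift along the tool's x, y, z in mm, then the turn about the tool's z in degrees, then the opening, from -1 (shut) to 1 (fully open). A call has 1 to 8 rows; each row is the pose to reach, as a shift and turn from the pose commanded when the call began, along the tool's axes at that moment; what a row does not reach only later rows make up. A row lasts 1/12 s, in which the tool goes at most 41.7 mm and 7.16 degrees, less where a joint would pass 70% of its speed; a pose out of reach is approached as far as the arm can. A call with a gripper value outside its range is refused whole. The fingers move at their own pace and stop on an object; the grip force is fixed at half the most. Time passes only in rows, so rows that repeat a pose let the fingers close. It gives the time, the measured TCP pose, the force, the opening and the grip force at its end, in the units of the state.
- env.state(): the state, without advancing time (a new reading comes with each control period).
- env.read_camera(name): name is "scene" or "top"; returns the picture (400x640x3 uint8, blue, green, red); there is no depth.
- env.get_calibration(name): a dict with "K" (3x3 intrinsics, pixels), "extrinsics" (4x4, takes a point from world to camera coordinates). Camera axes: x right, y up, looking along -z (the intrinsics and any distortion apply to the point x, -y, -z); pixel columns grow to the right and rows downward; lengths in mm; the calibration is good to about 2 mm. A picture is of the moment at which its call begins. get_calibration takes no time and is no camera call.
- env.job_done(): hands the job in; it is judged then, once.
The state is a dict: "t": time; "joints": joint angles; "qvel": joint speeds; "tau": joint torques, N m; "eef_pos": TCP position; "tcp_rot": TCP orientation; "ft_force": force on the tool from outside, world axes, zero at the start; "moment": the same for the moment, N m; "opening": opening from 0.0 (shut) to 1.0 (fully open); "grip_force": force on a finger pad.
Only numpy, scipy, OpenCV 4.12 (cv2) and the standard library are available. Lean on these libraries where they do the work, as an engineer would, in place of code of your own. Each camera call takes 0.05 s, during which the arm holds its last target. There are 200 camera calls.

## Task

Close both open vacuum ports for the leak test: on each port seat the black sealing ring of its size, then lay the blank flange of that size squarely on the ring, so that collar, ring and blank nest fully home. The large parts belong to the round steel vessel, the small ones to the blue valve. The orange silicone seals let the test gas through: leave those rings, the bottle and the syringe where they are.

Things in the scene. Friction and masses are not known exactly. Their poses are not given: they have to be found in the camera images.
- black_ring_large_mid (a point): large sealing ring with a black seal: an aluminium centring collar with a black rubber seal round its middle. It lies flat, 22 mm high, the same both ways up. The seal is 54 mm in outside diameter and spans heights 7 to 15 mm; the collar, 37 mm across beside the seal, tapers to 26 mm at both ends and stands 7 mm out below and above the seal. The point is the ring's centre, 11 mm above its underside; z is its axis.
- black_ring_small_mid (a point): small sealing ring with a black seal: an aluminium centring collar with a black rubber seal round its middle. It lies flat, 22 mm high, the same both ways up. The seal is 39 mm in outside diameter and spans heights 7 to 15 mm; the collar, 23 mm across beside the seal, tapers to 13 mm at both ends and stands 7 mm out below and above the seal. The point is the ring's centre, 11 mm above its underside; z is its axis.
- blank_large_mid (a point): large blank flange: plain bright steel disc, 55 mm in diameter, 15 mm thick, lying flat on its sealing side. Its rim is upright up to 11 mm, then bevelled; in its underside is a round recess 41 mm wide and 8 mm deep, its mouth flared by 2 mm, that takes the ring's upper collar. The point is its centre, 7.5 mm above its underside; z points up out of the plain top.
- blank_small_mid (a point): small blank flange: plain bright steel disc, 40 mm in diameter, 15 mm thick, lying flat on its sealing side. Its rim is upright up to 11 mm, then bevelled; in its underside is a round recess 27 mm wide and 8 mm deep, its mouth flared by 2 mm, that takes the ring's upper collar. The point is its centre, 7.5 mm above its underside; z points up out of the plain top.
- vessel_mouth (a point): open port of the round steel vessel (104 mm in diameter, bolted lid, fixed to the bench): a flange of 55 mm diameter, 10 mm thick, on a 45 mm neck, with a dark bore 41 mm wide and 12 mm deep, flared at its mouth. The point is the centre of the flange's top face, 58 mm above the bench; z points up. With the ring home, the seal lies on the flange face and the ring's centre is 4 mm above this point; with the blank home on the ring, the blank's centre is 15.5 mm above it.
- valve_mouth (a point): open port of the blue valve block (fixed to the bench on an aluminium plate 78 x 70 mm; black hand wheel on one side, out to 48 mm from the axis): a flange of 40 mm diameter, 10 mm thick, on a 31 mm neck, with a dark bore 27 mm wide and 12 mm deep, flared at its mouth. The point is the centre of the flange's top face, 54 mm above the bench; z points up. Home heights above it as at the vessel: ring's centre 4 mm, blank's centre 15.5 mm.
- orange_ring_large_mid (a point): large sealing ring with an orange seal: an aluminium centring collar with an orange rubber seal round its middle. It lies flat, 22 mm high, the same both ways up. The seal is 54 mm in outside diameter and spans heights 7 to 15 mm; the collar, 37 mm across beside the seal, tapers to 26 mm at both ends and stands 7 mm out below and above the seal. The point is the ring's centre, 11 mm above its underside; z is its axis. To be left alone.
- orange_ring_small_mid (a point): small sealing ring with an orange seal: an aluminium centring collar with an orange rubber seal round its middle. It lies flat, 22 mm high, the same both ways up. The seal is 39 mm in outside diameter and spans heights 7 to 15 mm; the collar, 23 mm across beside the seal, tapers to 13 mm at both ends and stands 7 mm out below and above the seal. The point is the ring's centre, 11 mm above its underside; z is its axis. To be left alone.
- bottle_mid (a point): blue solvent bottle with a white pump top, 67 mm in diameter, 124 mm high, standing loose. The point is its centre, half-way up. To be left standing where it is.
- syringe_mid (a point): grease syringe lying loose, 129 mm long, 26 mm wide, 22 mm high, along its y axis. The point is its middle, 11 mm above the bench. To be left where it is.

How it is judged:
By the outcome, as a careful person would: the job done as asked, in the order asked, and still so for the second after the job is handed in, with the robot touching nothing.
It also fails if it takes over 93 s, if anything falls off the work surface, if the arm or the gripper's body presses on something with over 40 N, if the wrist force passes 120 N, or if a joint passes its speed limit or range.

## Working session

There is one attempt and no reset: what is moved stays moved. The work goes in short steps, Python scripts to look and compute and a tool call to move; the robot and the scene stay as the last step left them, time stands still between calls to the robot, and variables do not carry over. Pictures are saved under pics/ and viewed, at most 15 in all, crops included, and the job is handed in when it is done.

Besides the shell and the picture viewer there is one more tool, called after "Emit:" as a command line: name --argument value ..., lists and objects as JSON in quotes. step_arm: Moves the arm, as the interface text tells. Its arguments: {"type":"object","properties":{"plan":{"type":"array"}},"required":["plan"]}

```bash
mkdir -p pics; python3 - <<'E'
from cell import env
import cv2,numpy as np
for n in("scene","top"):
    cv2.imwrite(f"pics/{n}0.png",env.read_camera(n)); c=env.get_calibration(n); print(n,{k:np.round(v,3).tolist() if not isinstance(v,str) else v for k,v in c.items()})
s=env.state();print(s, env.tcp_to_grasp)
E
```

```text
scene {'K': [[386.44, 0.0, 308.212], [0.0, 386.44, 194.55], [0.0, 0.0, 1.0]], 'extrinsics': [[0.831, -0.556, -0.021, -398.047], [0.256, 0.348, 0.902, -236.195], [-0.494, -0.755, 0.432, -612.611], [0.0, 0.0, 0.0, 1.0]]}
top {'K': [[372.687, 0.0, 314.068], [0.0, 372.687, 200.284], [0.0, 0.0, 1.0]], 'extrinsics': [[-0.001, -1.0, -0.017, 101.228], [0.987, -0.004, 0.16, -567.096], [-0.16, -0.017, 0.987, -864.424], [0.0, 0.0, 0.0, 1.0]]}
{'t': 0.1, 'joints': array([ 1.04437071e+00,  4.91481148e-01,  1.55942031e+00, -7.30255313e-06,
        1.09170996e+00, -1.05607130e-01]), 'qvel': array([ 0.00116084, -0.00121344, -0.00166081, -0.00138422,  0.00059784,
       -0.00108317]), 'tau': array([ 1.59478237e-03, -6.13624620e+01, -2.58604574e+01,  6.93390286e-02,
        4.69871261e-02,  3.91599986e-05]), 'eef_pos': array([255.18411118, 570.27526961, 214.12050104]), 'tcp_rot': array([-3.14057888e+00, -1.00948391e-04,  2.72077748e+00]), 'ft_force': array([-0.46946945, -0.60672343,  0.61912741]), 'moment': array([-0.01126983, -0.03944035, -0.00280142]), 'grip_force': 0.0, 'opening': 1.0030164983533583} 18.8
```

View pics/scene0.png

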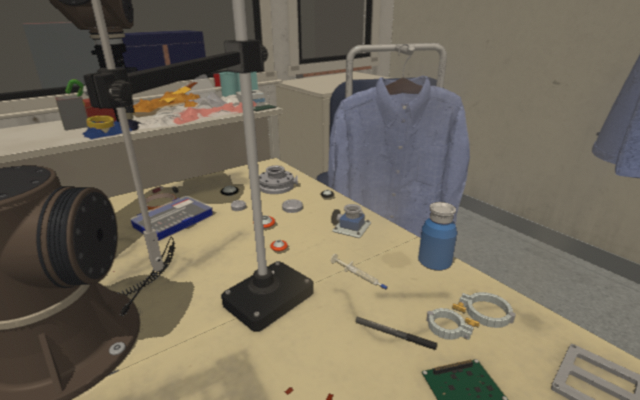

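View pics/top0.png

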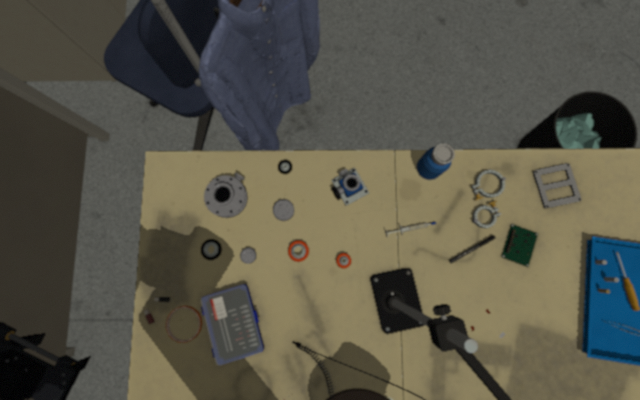

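The top view shows the vessel at (225,194), valve (350,185), black rings at (285,166) small and (211,249) large, blanks at (283,209) large and (248,255) small, orange rings at (298,250) and (344,260), and the lamp stand at about (400,300).

```bash
python3 - <<'E'
import cv2
a=cv2.imread("pics/top0.png")[145:275,190:385]; cv2.imwrite("pics/c1.png",cv2.resize(a,None,fx=4,fy=4,interpolation=cv2.INTER_CUBIC))
a=cv2.imread("pics/scene0.png")[155:260,210:380]; cv2.imwrite("pics/c2.png",cv2.resize(a,None,fx=4.5,fy=4.5,interpolation=cv2.INTER_CUBIC))
E
```

```text
(no output)
```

View pics/c1.png

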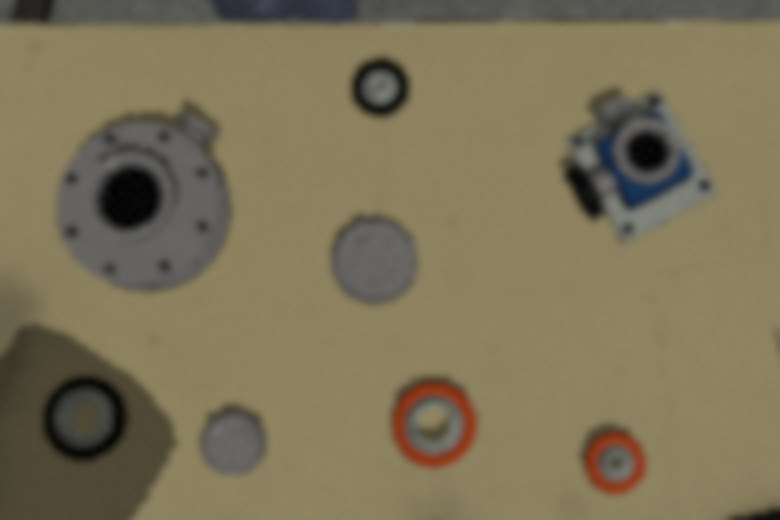

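View pics/c2.png

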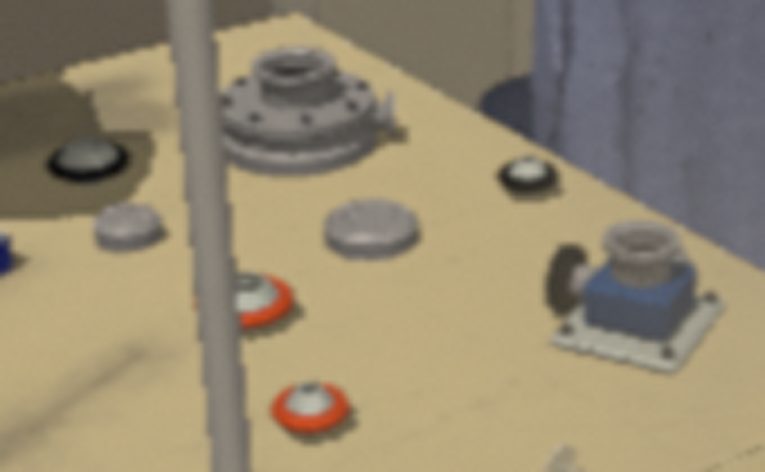

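Top crop (4x): the vessel bore is at (129,196), valve bore (647,151), small black ring (380,86), large black (85,418), large blank (374,259) and small blank (233,440). The scene crop confirms all parts lie flat.

```bash
cat > h.py <<'E'
import cv2,numpy as np
def ray(cal,uv,z):
    K,E=np.array(cal["K"]),np.array(cal["extrinsics"]);R,t=E[:3,:3],E[:3,3]
    d=np.linalg.inv(K)@[uv[0],uv[1],1]; d=R.T@(d*[1,-1,-1]); c=-R.T@t
    return (c+d*(z-c[2])/d[2])[:2]
def proj(cal,p):
    K,E=np.array(cal["K"]),np.array(cal["extrinsics"]); q=(E@[*p,1])[:3]*[1,-1,-1]; q=K@q; return q[:2]/q[2]
def blob(img,uv,kind,r=16,f=8,thr=None):
    u,v=map(int,uv); a=img[v-r:v+r+1,u-r:u+r+1]; a=cv2.resize(a,None,fx=f,fy=f,interpolation=cv2.INTER_CUBIC)
    hsv=cv2.cvtColor(a,cv2.COLOR_BGR2HSV)
    m=(hsv[...,2]<(thr or 60)) if kind=="dark" else (hsv[...,1]<(thr or 50))
    cs,_=cv2.findContours(m.astype(np.uint8),cv2.RETR_EXTERNAL,cv2.CHAIN_APPROX_NONE)
    c=max(cs,key=cv2.contourArea); (x,y),ax,an=cv2.fitEllipse(cv2.convexHull(c))
    g=lambda x,y:np.array([(x+.5)/f-.5+u-r,(y+.5)/f-.5+v-r])
    M=cv2.moments(c)
    return g(x,y),np.array(ax)/f,g(M['m10']/M['m00'],M['m01']/M['m00'])
E
python3 - <<'E'
from h import *; from cell import env
cal=env.get_calibration("top");im=cv2.imread("pics/top0.png")
for n,uv,k,z,t in [("vessel",(222,194),"dark",57,45),("valve",(352,183),"dark",53,45),("bsmall",(285,166),"dark",12,75),("blarge",(211,249),"dark",12,42),("Blarge",(283,209),"sat",10,60),("Bsmall",(248,255),"sat",10,60)]:
    for tt in (t-8,t,t+8):
        c,ax,m=blob(im,uv,k,thr=tt); print(n,tt,c.round(2),ax.round(1),m.round(2),ray(cal,c,z).round(1),ray(cal,m,z).round(1))
E
```

```text
vessel 37 [222.03 194.01] [13.8 15.2] [222.04 194.01] [582.1 323.3] [582.1 323.3]
vessel 45 [222.02 193.99] [14.3 15.7] [222.01 194.  ] [582.1 323.3] [582.1 323.3]
vessel 53 [221.98 193.99] [14.9 16.2] [221.99 194.  ] [582.1 323.4] [582.1 323.4]
valve 37 [351.4  182.44] [8.6 9.2] [351.4  182.46] [610.    8.3] [610.    8.3]
valve 45 [351.42 182.45] [9.1 9.7] [351.41 182.45] [610.    8.2] [610.    8.3]
valve 53 [351.42 182.45] [ 9.5 10.2] [351.42 182.45] [610.    8.2] [610.    8.2]
bsmall 67 [284.55 166.35] [13.6 13.8] [284.56 166.35] [661.9 176.2] [661.9 176.2]
bsmall 75 [284.55 166.34] [13.9 14.1] [284.57 166.35] [662.  176.2] [661.9 176.1]
bsmall 83 [284.58 166.34] [14.2 14.5] [284.57 166.36] [661.9 176.1] [661.9 176.1]
blarge 34 [210.74 249.07] [19.6 20.5] [210.74 249.07] [450.7 358.4] [450.7 358.4]
blarge 42 [210.72 249.08] [20.2 21.1] [210.74 249.08] [450.6 358.4] [450.6 358.4]
blarge 50 [210.73 249.11] [20.8 21.7] [210.73 249.1 ] [450.6 358.4] [450.6 358.4]
Blarge 52 [283.08 209.55] [21.2 21.4] [283.08 209.55] [549.8 178.9] [549.8 178.9]
Blarge 60 [283.09 209.55] [21.7 21.9] [283.09 209.57] [549.8 178.8] [549.8 178.8]
Blarge 68 [283.09 209.6 ] [22.4 22.4] [283.09 209.6 ] [549.7 178.8] [549.7 178.8]
Bsmall 52 [247.75 255.07] [15.7 16.3] [247.74 255.1 ] [435.7 265.7] [435.6 265.7]
Bsmall 60 [247.7  255.12] [16.3 16.7] [247.73 255.13] [435.6 265.8] [435.6 265.7]
Bsmall 68 [247.69 255.17] [16.8 17.3] [247.7  255.18] [435.5 265.8] [435.4 265.8]
```

```bash
python3 - <<'E'
from h import *; from cell import env
T=env.get_calibration("top");S=env.get_calibration("scene")
for c in(T,S):
    E=np.array(c["extrinsics"]);print(-E[:3,:3].T@E[:3,3])
print("pole base S",ray(S,(263,272),20),"T",ray(T,(392,300),20))
print("pole2 S",ray(S,(155,264),0),"wiretip T",ray(T,(295,343),0),"robot base S",ray(S,(50,340),0), "origin px S",proj(S,(0,0,0)),"T",proj(T,(0,0,0)))
for z in(300,500,700,800): print(z,"T clamp",ray(T,(441,326),z),"T end",ray(T,(470,346),z),"S clamp",ray(S,(245,57),z),"S clamp2",ray(S,(113,92),z))
for p in[(582.1-.9,323.3-1.3),]: pass
print("vessel z52",ray(T,(222.02,194),52),"valve z48",ray(T,(351.42,182.45),48))
im=cv2.imread("pics/scene0.png")
print("S vessel",ray(S,(210+293/4.5,155+66/4.5),58),"S valve",ray(S,(210+643/4.5,155+240/4.5),54),"S Blarge",ray(S,(210+371/4.5,155+226/4.5),9),"S bsmall",ray(S,(210+528/4.5,155+176/4.5),11),"S Bsmall",ray(S,(210+128/4.5,155+226/4.5),9),"S blarge",ray(S,(210+88/4.5,155+160/4.5),11))
E
```

```text
[421.98986362  84.32470528 945.45663958]
[  88.68067827 -601.39702682  469.01894883]
pole base S [342.92800422 -49.21443522] T [328.12004033 -86.89446363]
pole2 S [183.55205957 129.84597615] wiretip T [224.88817458 147.10578909] robot base S [-9.04862119 15.2043647 ] origin px S [ 57.12064617 343.54357819] T [357.71093652 444.78169471]
300 T clamp [ 314.77125949 -114.44391424] T end [ 283.34489306 -159.96851886] S clamp [796.51274604 927.26801103] S clamp2 [220.77026481 448.08561864]
500 T clamp [347.99381777 -52.85383759] T end [326.30516709 -84.27227246] S clamp [ -41.06442819 -881.60022348] S clamp2 [  64.46875252 -793.76643726]
700 T clamp [381.21637605   8.73623906] T end [369.26544112  -8.57602607] S clamp [ -878.64160242 -2690.46845799] S clamp2 [  -91.83275976 -2035.61849317]
800 T clamp [397.82765519  39.53127738] T end [390.74557814  29.27209713] S clamp [-1297.43018953 -3594.90257525] S clamp2 [ -169.9835159  -2656.54452112]
vessel z52 [583.01359721 324.66906283] valve z48 [611.0778402    7.81949992]
S vessel [574.1915097  310.51855497] S valve [605.65628931   2.20699848] S Blarge [545.86428067 173.76326048] S bsmall [656.61549147 170.71816358] S Bsmall [430.85758089 257.7400258 ] S blarge [447.35683755 353.52526673]
```

```bash
cat >> h.py <<'E'
def go(env,x,y,z):
    s=env.state(); p=s["eef_pos"]; w=s["tcp_rot"][2]; c,n=np.cos(w),np.sin(w); d=np.array([x,y,z])-p
    print("shift",np.round([d[0]*c+d[1]*n, d[0]*n-d[1]*c, -d[2]],1),"pos",p.round(1),"yaw",round(w,3),"f",s["ft_force"].round(1),"open",round(s["opening"],3),"t",round(s["t"],2),"j",s["joints"].round(2))
E
python3 -c "
from h import *;from cell import env
go(env,450.7,358.4,60)"
```

```text
shift [-265.  -113.5  154.1] pos [255.2 570.3 214.1] yaw 2.721 f [-0.5 -0.6  0.6] open 1.003 t 0.1 j [ 1.04  0.49  1.56 -0.    1.09 -0.11]
```

Emit:
step_arm --plan '[[[-265,-113.5,110,0,1],[-265,-113.5,110,0,1],[-265,-113.5,110,0,1],[-265,-113.5,110,0,1],[-265,-113.5,110,0,1],[-265,-113.5,110,0,1],[-265,-113.5,110,0,1],[-265,-113.5,154,0,1]]]'

```text
t: 0.77
eef_pos: [453.2, 359.0, 73.3]
tcp_rot: [3.136, 0.004, 2.718]
ft_force: [1.1, 1.9, -0.8]
opening: 1.001
grip_force: 0.0
```

```bash
python3 -c "
from h import *;from cell import env
go(env,450.7,358.4,9)"
```

```text
shift [ 2.  -1.5 64.3] pos [453.2 359.   73.3] yaw 2.718 f [ 1.1  1.9 -0.8] open 1.001 t 0.77 j [ 0.56  0.6   1.81 -0.    0.72 -0.59]
```

Emit:
step_arm --plan '[[[0,0,0,0,1],[0,0,25,0,1],[0,0,51,0,1],[0,0,51,0,1],[0,0,51,0,-1],[0,0,51,0,-1],[0,0,51,0,-1],[0,0,51,0,-1]]]'

```text
t: 1.43
eef_pos: [449.0, 361.6, 21.5]
tcp_rot: [3.14, 0.001, 2.721]
ft_force: [-0.4, 0.5, 0.2]
opening: 0.771
grip_force: 0.0
```

Emit:
step_arm --plan '[[[0,0,0,0,-1],[0,0,0,0,-1],[0,0,0,0,-1]]]'

```text
t: 1.68
eef_pos: [448.7, 361.1, 20.4]
tcp_rot: [3.141, 0.0, 2.721]
ft_force: [0.2, -0.1, -0.2]
opening: 0.564
grip_force: 0.0
```

Emit:
step_arm --plan '[[[0,0,0,0,1],[0,0,0,0,1],[0,0,0,0,1],[0,0,0,0,1],[0,0,0,0,1]]]'

```text
t: 2.1
eef_pos: [448.6, 361.0, 19.9]
tcp_rot: [-3.142, -0.0, 2.721]
ft_force: [-0.2, -0.5, -0.5]
opening: 0.861
grip_force: 0.0
```

```bash
python3 -c "
from h import *;from cell import env
go(env,450.7,358.4,9)"
```

```text
shift [-3.  -1.5 10.9] pos [448.6 361.   19.9] yaw 2.721 f [-0.2 -0.5 -0.5] open 0.861 t 2.1 j [ 0.56  0.68  1.84  0.    0.62 -0.59]
```

Emit:
step_arm --plan '[[[-3,-1.5,0,0,0.9],[-3,-1.5,11,0,0.9],[-3,-1.5,11,0,-1],[-3,-1.5,11,0,-1],[-3,-1.5,11,0,-1],[-3,-1.5,11,0,-1],[-3,-1.5,11,0,-1],[-3,-1.5,11,0,-1]]]'

```text
t: 2.77
eef_pos: [450.8, 358.5, 9.1]
tcp_rot: [3.141, 0.0, 2.721]
ft_force: [0.9, 0.6, -0.2]
opening: 0.584
grip_force: 0.3
```

Emit:
step_arm --plan '[[[0,0,0,0,-1],[0,0,0,0,-1]]]'

```text
t: 2.93
eef_pos: [450.8, 358.5, 9.1]
tcp_rot: [3.141, 0.0, 2.721]
ft_force: [-0.4, -0.2, 0.2]
opening: 0.557
grip_force: 30.0
```

Emit:
step_arm --plan '[[[0,0,0,0,0.8],[0,0,0,0,0.8],[0,0,0,0,0.8],[0,0,0,0,0.8],[0,0,0,7,0.8],[0,0,0,14,0.8],[0,0,0,21,0.8],[0,0,0,28,0.8]]]'

```text
t: 3.6
eef_pos: [450.7, 358.4, 8.9]
tcp_rot: [3.142, -0.0, 2.226]
ft_force: [0.2, -0.8, 0.6]
opening: 0.898
grip_force: 0.0
```

Emit:
step_arm --plan '[[[0,0,0,7,0.8],[0,0,0,14,0.8],[0,0,0,21,0.8],[0,0,0,28,0.8],[0,0,0,35,0.8],[0,0,0,42,0.8],[0,0,0,49,0.8],[0,0,0,56,0.8]]]'

```text
t: 4.27
eef_pos: [450.7, 358.4, 8.9]
tcp_rot: [-3.142, -0.0, 1.249]
ft_force: [-0.3, 0.2, -0.7]
opening: 0.896
grip_force: 0.0
```

Emit:
step_arm --plan '[[[0,0,0,6,0.8],[0,0,0,6,0.8],[0,0,0,6,-1],[0,0,0,6,-1],[0,0,0,6,-1],[0,0,0,6,-1],[0,0,0,6,-1],[0,0,0,6,-1]]]'

```text
t: 4.93
eef_pos: [450.7, 358.5, 8.9]
tcp_rot: [-3.142, -0.0, 1.151]
ft_force: [-0.5, 0.8, 0.0]
opening: 0.558
grip_force: 30.0
```

```bash
python3 -c "
from h import *;from cell import env
go(env,450.8,358.5,9)"
```

```text
shift [ 0.1  0.1 -0.1] pos [450.7 358.5   8.9] yaw 1.151 f [-0.5  0.8  0. ] open 0.558 t 4.93 j [0.56 0.7  1.85 0.   0.59 0.98]
```

Emit:
step_arm --plan '[[[0,0,0,0,0.8],[0,0,0,0,0.8],[0,0,0,0,0.8],[0,0,0,0,0.8],[0,0,-30,0,0.8],[0,0,-70,0,0.8],[40,0,-100,0,0.8],[80,0,-100,0,0.8]]]'

```text
t: 5.6
eef_pos: [482.6, 427.1, 114.0]
tcp_rot: [3.139, -0.005, 1.148]
ft_force: [0.2, -0.2, 0.9]
opening: 0.902
grip_force: 0.0
```

Emit:
step_arm --plan '[[[40,0,-20,0,0.8],[80,0,-40,0,0.8],[110,0,-50,0,0.8],[110,0,-50,0,0.8],[110,0,-50,0,0.8]]]'

```text
t: 6.02
eef_pos: [526.2, 528.2, 158.2]
tcp_rot: [3.141, -0.001, 1.151]
ft_force: [-0.0, -0.5, 0.0]
opening: 0.898
grip_force: 0.0
```

```bash
python3 - <<'E'
from h import *;from cell import env
cal=env.get_calibration("top");im=env.read_camera("top");cv2.imwrite("pics/top1.png",im)
a=im[145:275,190:385]; cv2.imwrite("pics/c3.png",cv2.resize(a,None,fx=4,fy=4,interpolation=cv2.INTER_CUBIC))
for tt in(34,42,50,60):
    c,ax,m=blob(im,(211,249),"dark",thr=tt); print(tt,c.round(2),ax.round(1),ray(cal,c,12).round(1))
print(proj(cal,(450.7,358.5,12)))
go(env,450.7,358.5,9)
E
```

```text
34 [211.48 248.35] [18.2 19.7] [452.4 356.6]
42 [211.49 248.34] [18.7 20.3] [452.5 356.6]
50 [211.48 248.34] [19.1 20.7] [452.5 356.6]
60 [211.47 248.31] [19.5 21.2] [452.5 356.6]
[210.69935785 249.05449721]
shift [-184.4    0.3  148.5] pos [525.7 526.9 157.5] yaw 1.151 f [ 1.   0.1 -0.4] open 0.899 t 6.07 j [ 0.7   0.72  1.28 -0.    1.14  1.12]
```

View pics/c3.png

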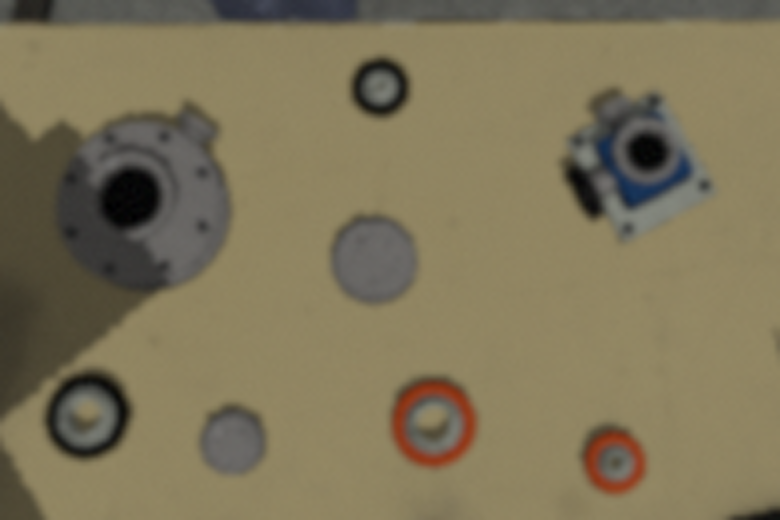

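The ring now sits at the known TCP point and appears at (211.5,248.3), so the top camera reads +1.8, −1.9 mm off. The other parts are unmoved. Regripping.

Emit:
step_arm --plan '[[[-184.4,0.3,100,0,0.8],[-184.4,0.3,100,0,0.8],[-184.4,0.3,100,0,0.8],[-184.4,0.3,100,0,0.8],[-184.4,0.3,100,0,0.8],[-184.4,0.3,100,0,0.8],[-184.4,0.3,100,0,0.8],[-184.4,0.3,110,0,0.8]]]'

```text
t: 6.73
eef_pos: [452.2, 358.8, 49.8]
tcp_rot: [3.14, -0.003, 1.149]
ft_force: [0.4, 0.4, 1.3]
opening: 0.905
grip_force: 0.0
```

Emit:
step_arm --plan '[[[0,0,0,0,0.8]]]'

```text
t: 6.82
eef_pos: [451.3, 358.9, 47.5]
tcp_rot: [-3.142, -0.0, 1.15]
ft_force: [-0.3, -0.5, 0.2]
opening: 0.9
grip_force: 0.0
```

```bash
python3 -c "
from h import *;from cell import env
go(env,450.7,358.5,9)"
```

```text
shift [-0.6 -0.4 38.5] pos [451.3 358.9  47.5] yaw 1.15 f [-0.3 -0.5  0.2] open 0.9 t 6.82 j [0.56 0.64 1.83 0.   0.67 0.98]
```

Grip, then lift.

Emit:
step_arm --plan '[[[-0.4,-0.3,38,0,0.8],[-0.4,-0.3,38,0,0.8],[-0.4,-0.3,38,0,-1],[-0.4,-0.3,38,0,-1],[-0.4,-0.3,38,0,-1],[-0.4,-0.3,38,0,-1],[-0.4,-0.3,38,0,-1],[-0.4,-0.3,38,0,-1]]]'

```text
t: 7.48
eef_pos: [451.1, 358.7, 11.2]
tcp_rot: [3.141, -0.001, 1.15]
ft_force: [-0.1, -0.9, 5.1]
opening: 0.555
grip_force: 30.0
```

Emit:
step_arm --plan '[[[0,0,0,0,-1],[0,0,-30,0,-1],[0,0,-70,0,-1],[0,0,-100,0,-1],[0,0,-100,0,-1],[0,0,-100,0,-1],[0,0,-100,0,-1]]]'

```text
t: 8.07
eef_pos: [450.4, 358.2, 110.0]
tcp_rot: [-3.141, 0.0, 1.15]
ft_force: [0.1, 0.2, -0.7]
opening: 0.557
grip_force: 30.0
```

```bash
python3 -c "
from h import *;from cell import env
go(env,581.2,326.6,95)"
```

```text
shift [ 24.6 132.3  15. ] pos [450.4 358.2 110. ] yaw 1.15 f [ 0.1  0.2 -0.7] open 0.557 t 8.07 j [0.56 0.55 1.79 0.   0.81 0.98]
```

Emit:
step_arm --plan '[[[24.6,132,15,0,-1],[24.6,132,15,0,-1],[24.6,132,15,0,-1],[24.6,132,15,0,-1],[24.6,132,15,0,-1],[24.6,132,15,0,-1],[24.6,132,15,0,-1]]]'

```text
t: 8.65
eef_pos: [579.7, 327.1, 94.4]
tcp_rot: [-3.14, 0.002, 1.15]
ft_force: [-0.2, 0.4, -0.1]
opening: 0.552
grip_force: 30.0
```

```bash
python3 - <<'E'
from h import *;from cell import env
a=env.read_camera("scene");b=env.read_camera("top");cv2.imwrite("pics/scene2.png",a);cv2.imwrite("pics/top2.png",b)
o=np.hstack([cv2.resize(a[120:220,230:330],None,fx=4,fy=4,interpolation=cv2.INTER_CUBIC),cv2.resize(b[145:245,170:270],None,fx=4,fy=4,interpolation=cv2.INTER_CUBIC)])
cv2.imwrite("pics/c4.png",o);go(env,581.2,326.6,95)
E
```

```text
shift [-0.3  1.5  0.3] pos [579.9 327.5  95.3] yaw 1.151 f [-0.6 -0.6  0. ] open 0.553 t 8.75 j [0.41 0.67 1.56 0.   0.91 0.83]
```

View pics/c4.png

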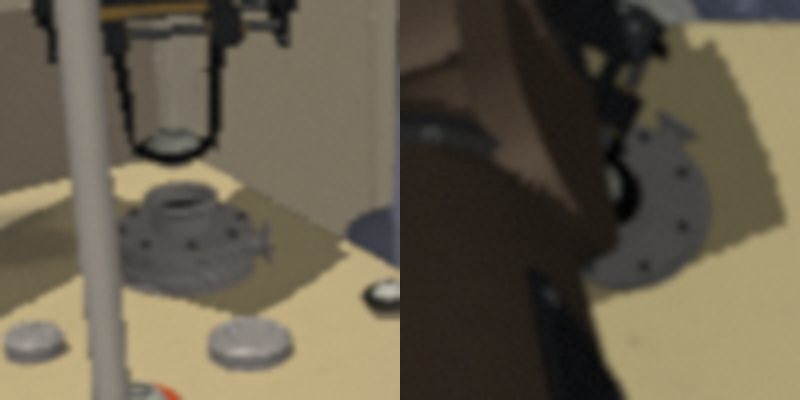

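In the scene crop (4x) the held ring is at (174,147) and the flange mouth at (181,196). The top view is mostly hidden by the arm.

```bash
python3 - <<'E'
from h import *;from cell import env
S=env.get_calibration("scene");im=cv2.imread("pics/scene2.png")
a=cv2.resize(im[150:190,255:295],None,fx=14,fy=14,interpolation=cv2.INTER_CUBIC);cv2.imwrite("pics/c5.png",a)
r=proj(S,(579.9,327.5,95));f=proj(S,(581.2,326.6,58));print(r,f,f-r, "per mm x",proj(S,(582.2,326.6,58))-f,"per mm y",proj(S,(581.2,327.6,58))-f)
E
```

```text
[273.18593627 155.41378024] [274.49828329 167.46421654] [ 1.31234703 12.0504363 ] per mm x [ 0.3011631 -0.0762372] per mm y [-0.16877226 -0.10174208]
```

View pics/c5.png

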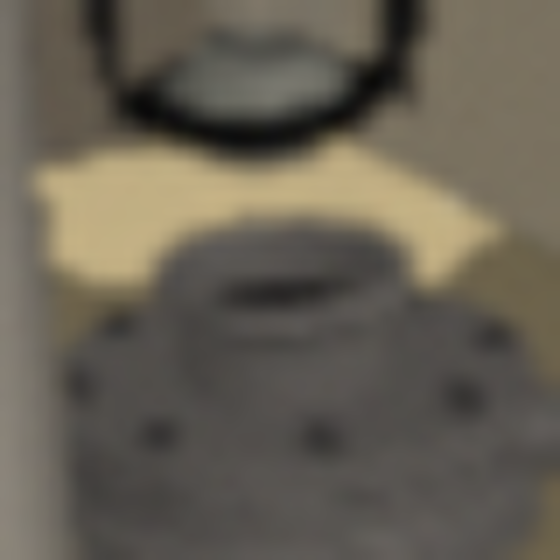

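The flange centre is at about (285,265) and the ring about (255,95) in this 14x crop, so the flange lies slightly more to +x than estimated. I'll use a compromise and lower with force watching.

Emit:
step_arm --plan '[[[-0.1,2.4,0,0,-1],[-0.1,2.4,10,0,-1],[-0.1,2.4,20,0,-1],[-0.1,2.4,26,0,-1],[-0.1,2.4,26,0,-1]]]'

```text
t: 9.17
eef_pos: [582.4, 325.5, 67.2]
tcp_rot: [-3.14, 0.002, 1.15]
ft_force: [-0.0, -1.0, -0.1]
opening: 0.558
grip_force: 30.0
```

Emit:
step_arm --plan '[[[0,0,2,0,-1],[0,0,4,0,-1],[0,0,4,0,-1],[0,0,4,0,-1]]]'

```text
t: 9.5
eef_pos: [583.5, 325.9, 65.5]
tcp_rot: [3.141, -0.0, 1.15]
ft_force: [-0.1, 0.6, 0.8]
opening: 0.555
grip_force: 30.0
```

Emit:
step_arm --plan '[[[0,0,1,0,-1],[0,0,2,0,-1],[0,0,2,0,-1],[0,0,2,0,-1]]]'

```text
t: 9.83
eef_pos: [583.4, 325.9, 63.4]
tcp_rot: [3.142, -0.0, 1.15]
ft_force: [0.3, -0.2, -0.1]
opening: 0.552
grip_force: 30.0
```

Emit:
step_arm --plan '[[[0,0,1.5,0,-1],[0,0,2,0,-1],[0,0,2,0,-1],[0,0,2,0,-1]]]'

```text
t: 10.17
eef_pos: [583.6, 326.0, 62.2]
tcp_rot: [3.141, -0.001, 1.15]
ft_force: [-2.1, -0.5, 7.5]
opening: 0.554
grip_force: 30.0
```

Emit:
step_arm --plan '[[[0,0,0,0,0.5],[0,0,0,0,0.5],[0,0,0,0,0.5],[0,0,-20,0,0.5],[0,0,-60,0,0.8],[0,0,-90,0,0.8],[0,0,-90,0,0.8],[0,0,-90,0,0.8]]]'

```text
t: 10.83
eef_pos: [583.9, 326.1, 152.9]
tcp_rot: [3.139, -0.002, 1.15]
ft_force: [0.4, 0.1, -0.2]
opening: 0.893
grip_force: 0.0
```

```bash
python3 -c "
from h import *;from cell import env
go(env,548.0,180.8,60)
go(env,548.0,180.8,100)"
```

```text
shift [-147.3   26.5   92.9] pos [583.9 326.1 152.9] yaw 1.15 f [ 0.4  0.1 -0.2] open 0.893 t 10.83 j [0.41 0.61 1.51 0.   1.02 0.83]
shift [-147.3   26.5   52.9] pos [583.9 326.1 152.9] yaw 1.15 f [ 0.4  0.1 -0.2] open 0.893 t 10.83 j [0.41 0.61 1.51 0.   1.02 0.83]
```

Emit:
step_arm --plan '[[[-146,27,0,0,0.9],[-146,27,0,0,0.9],[-146,27,40,0,0.9],[-146,27,80,0,0.9],[-146,27,93,0,0.9],[-146,27,93,0,0.9],[-146,27,93,0,0.9],[-146,27,93,0,0.9]]]'

```text
t: 11.5
eef_pos: [549.1, 182.3, 59.1]
tcp_rot: [3.141, -0.001, 1.15]
ft_force: [-0.1, 0.1, 0.0]
opening: 0.951
grip_force: 0.0
```

```bash
python3 - <<'E'
from h import *;from cell import env
a=env.read_camera("scene");b=env.read_camera("top");cv2.imwrite("pics/scene3.png",a);cv2.imwrite("pics/top3.png",b)
o=np.hstack([cv2.resize(a[120:220,230:330],None,fx=4,fy=4,interpolation=cv2.INTER_CUBIC),cv2.resize(b[145:245,180:280],None,fx=4,fy=4,interpolation=cv2.INTER_CUBIC)])
cv2.imwrite("pics/c6.png",o);go(env,549.1,180.5,3)
E
```

```text
shift [-2.1  0.7 56.9] pos [549.3 182.7  59.9] yaw 1.151 f [-0.7 -0.5 -0.6] open 0.948 t 11.6 j [0.21 0.62 1.82 0.   0.7  0.63]
```

View pics/c6.png

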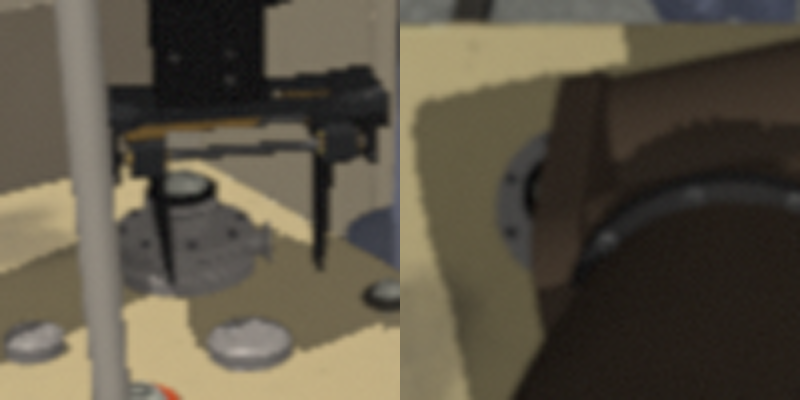

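The black ring sits flat and level on the vessel flange at crop (185,190). The gripper stands over the large blank at (250,343).

Emit:
step_arm --plan '[[[-2,0.7,20,0,0.9],[-2,0.7,45,0,0.9],[-2,0.7,55.5,0,0.9],[-2,0.7,55.5,0,-1],[-2,0.7,55.5,0,-1],[-2,0.7,55.5,0,-1],[-2,0.7,55.5,0,-1],[-2,0.7,55.5,0,-1]]]'

```text
t: 12.27
eef_pos: [548.7, 179.7, 3.9]
tcp_rot: [3.14, -0.001, 1.15]
ft_force: [0.7, -0.8, -0.1]
opening: 0.655
grip_force: 0.0
```

Emit:
step_arm --plan '[[[0,0,0,0,-1],[0,0,0,0,-1],[0,0,0,0,-1]]]'

```text
t: 12.52
eef_pos: [548.6, 179.6, 3.5]
tcp_rot: [3.141, -0.001, 1.15]
ft_force: [0.9, 0.2, 6.4]
opening: 0.569
grip_force: 30.0
```

Emit:
step_arm --plan '[[[0,0,-30,0,-1],[0,0,-70,0,-1],[0,0,-100,0,-1],[0,0,-100,0,-1],[0,0,-100,0,-1],[0,0,-100,0,-1]]]'

```text
t: 13.02
eef_pos: [547.7, 179.4, 102.1]
tcp_rot: [-3.141, 0.001, 1.15]
ft_force: [0.1, -0.1, -2.1]
opening: 0.564
grip_force: 30.0
```

```bash
python3 -c "
from h import *;from cell import env
go(env,583.5,326.0,95)"
```

```text
shift [148.5 -27.2   7.1] pos [547.7 179.4 102.1] yaw 1.15 f [ 0.1 -0.1 -2.1] open 0.564 t 13.02 j [0.2  0.56 1.79 0.   0.79 0.62]
```

Emit:
step_arm --plan '[[[148.5,-27.2,3,0,-1],[148.5,-27.2,3,0,-1],[148.5,-27.2,3,0,-1],[148.5,-27.2,3,0,-1],[148.5,-27.2,3,0,-1],[148.5,-27.2,3,0,-1],[148.5,-27.2,3,0,-1],[148.5,-27.2,3,0,-1]]]'

```text
t: 13.68
eef_pos: [583.6, 324.9, 98.9]
tcp_rot: [-3.14, 0.001, 1.149]
ft_force: [0.5, -0.2, -1.6]
opening: 0.569
grip_force: 30.0
```

```bash
python3 - <<'E'
from h import *;from cell import env
a=env.read_camera("scene");cv2.imwrite("pics/scene4.png",a)
cv2.imwrite("pics/c7.png",cv2.resize(a[140:190,250:300],None,fx=10,fy=10,interpolation=cv2.INTER_CUBIC));go(env,583.5,326,78)
E
```

```text
shift [ 0.8 -0.8 21.3] pos [583.9 324.9  99.3] yaw 1.149 f [ 0.2 -0.2 -1.2] open 0.564 t 13.73 j [ 0.41  0.67  1.55 -0.    0.92  0.83]
```

View pics/c7.png

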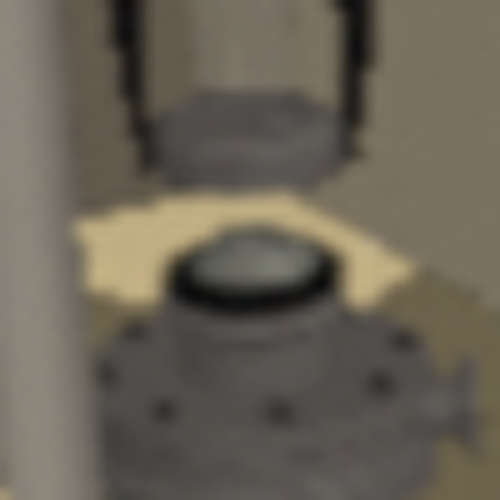

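The blank (centre x≈248) hangs level above the seated ring (≈253), well lined up; lowering.

Emit:
step_arm --plan '[[[0.8,-0.3,10,0,-1],[0.8,-0.3,20,0,-1],[0.8,-0.3,25,0,-1],[0.8,-0.3,26,0,-1],[0.8,-0.3,26,0,-1]]]'

```text
t: 14.15
eef_pos: [583.9, 326.7, 73.1]
tcp_rot: [-3.141, 0.001, 1.15]
ft_force: [0.4, 0.8, -2.3]
opening: 0.571
grip_force: 30.0
```

Emit:
step_arm --plan '[[[0,0,1.5,0,-1],[0,0,3,0,-1],[0,0,3,0,-1],[0,0,3,0,-1]]]'

```text
t: 14.48
eef_pos: [584.1, 327.1, 71.0]
tcp_rot: [3.141, -0.0, 1.15]
ft_force: [-0.3, -0.1, -2.0]
opening: 0.566
grip_force: 30.0
```

Emit:
step_arm --plan '[[[0,0,1,0,-1],[0,0,2.2,0,-1],[0,0,2.2,0,-1],[0,0,2.2,0,-1]]]'

```text
t: 14.82
eef_pos: [584.3, 327.1, 69.5]
tcp_rot: [3.141, -0.001, 1.15]
ft_force: [-2.0, -0.4, 5.9]
opening: 0.567
grip_force: 30.0
```

Emit:
step_arm --plan '[[[0,0,0,0,0.5],[0,0,0,0,0.5],[0,0,0,0,0.5],[0,0,-20,0,0.5],[0,0,-60,0,0.6],[0,0,-80,0,0.6],[0,0,-80,0,0.6],[0,0,-80,0,0.6]]]'

```text
t: 15.48
eef_pos: [584.4, 327.1, 149.7]
tcp_rot: [3.14, -0.002, 1.15]
ft_force: [0.1, -0.4, -0.6]
opening: 0.804
grip_force: 0.0
```

```bash
python3 -c "
from h import *;from cell import env
go(env,662,177.5,60)"
```

```text
shift [-104.9  131.9   89.7] pos [584.4 327.1 149.7] yaw 1.15 f [ 0.1 -0.4 -0.6] open 0.804 t 15.48 j [0.41 0.62 1.51 0.   1.01 0.83]
```

Emit:
step_arm --plan '[[[-105,132,0,0,0.6],[-105,132,0,0,0.6],[-105,132,30,0,0.6],[-105,132,60,0,0.6],[-105,132,90,0,0.6],[-105,132,90,0,0.6],[-105,132,90,0,0.6],[-105,132,90,0,0.6]]]'

```text
t: 16.15
eef_pos: [661.4, 177.9, 58.6]
tcp_rot: [-3.14, 0.0, 1.15]
ft_force: [0.4, 0.3, 0.2]
opening: 0.803
grip_force: 0.0
```

```bash
python3 - <<'E'
from h import *;from cell import env
a=env.read_camera("scene");cv2.imwrite("pics/scene5.png",a)
cv2.imwrite("pics/c8.png",cv2.resize(a[120:245,240:385],None,fx=5,fy=4.8,interpolation=cv2.INTER_CUBIC));go(env,662,177.5,9.5)
S=env.get_calibration("scene");c,ax,m=blob(a,(327,194),"dark",r=11,thr=60);print(c,ax,ray(S,c,11))
E
```

```text
shift [-0.8  0.6 50.3] pos [661.8 178.5  59.8] yaw 1.151 f [0.6 1.1 0.7] open 0.804 t 16.2 j [0.17 0.74 1.53 0.   0.87 0.59]
[326.70503998 193.69720268] [ 6.44160318 12.33084583] [656.78912472 173.8691797 ]
```

View pics/c8.png

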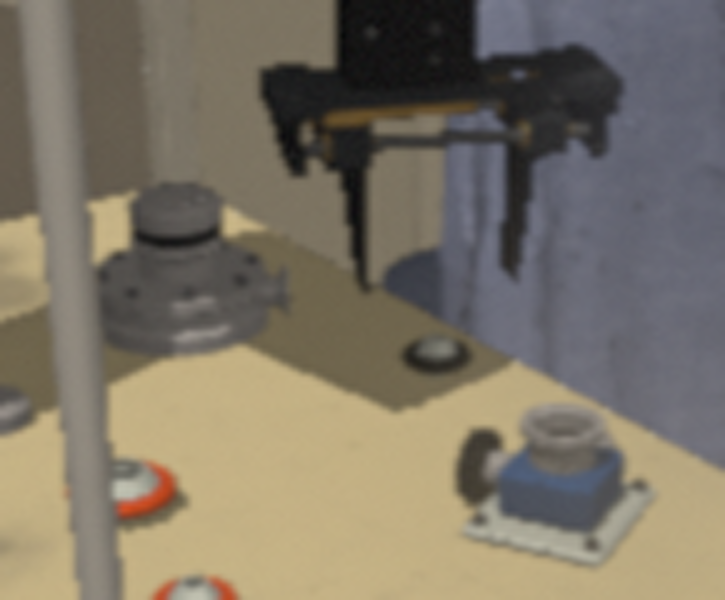

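The large blank sits level on the black seal, and the opened gripper is centred above the small black ring at (437,352). Gripping it.

Emit:
step_arm --plan '[[[-0.6,0.6,20,0,0.4],[-0.6,0.6,40,0,0.4],[-0.6,0.6,50,0,0.4],[-0.6,0.6,50,0,0.4],[-0.6,0.6,50,0,-1],[-0.6,0.6,50,0,-1],[-0.6,0.6,50,0,-1],[-0.6,0.6,50,0,-1]]]'

```text
t: 16.87
eef_pos: [662.5, 176.6, 9.8]
tcp_rot: [3.14, -0.001, 1.15]
ft_force: [-0.2, 0.3, -0.3]
opening: 0.473
grip_force: 0.0
```

Emit:
step_arm --plan '[[[0,0,0,0,-1],[0,0,0,0,-1],[0,0,0,0,-1],[0,0,0,0,-1]]]'

```text
t: 17.2
eef_pos: [662.3, 176.5, 9.4]
tcp_rot: [3.141, -0.001, 1.15]
ft_force: [-0.3, 1.4, 6.0]
opening: 0.395
grip_force: 30.0
```

Emit:
step_arm --plan '[[[0,0,-30,0,-1],[0,0,-70,0,-1],[0,0,-100,0,-1],[0,0,-100,0,-1],[0,0,-100,0,-1]]]'

```text
t: 17.62
eef_pos: [662.6, 176.5, 110.4]
tcp_rot: [3.139, -0.002, 1.15]
ft_force: [-0.2, -0.7, -0.4]
opening: 0.398
grip_force: 30.0
```

```bash
python3 -c "
from h import *;from cell import env
go(env,640,80,105)
go(env,611.5,9.5,100)"
```

```text
shift [-97.3  18.8   5.4] pos [662.6 176.5 110.4] yaw 1.15 f [-0.2 -0.7 -0.4] open 0.398 t 17.62 j [0.16 0.68 1.5  0.   0.96 0.58]
shift [-173.3   21.5   10.4] pos [662.6 176.5 110.4] yaw 1.15 f [-0.2 -0.7 -0.4] open 0.398 t 17.62 j [0.16 0.68 1.5  0.   0.96 0.58]
```

Emit:
step_arm --plan '[[[-97,19,3,0,-1],[-97,19,3,0,-1],[-97,19,3,0,-1],[-97,19,3,0,-1],[-97,19,3,0,-1]]]'

```text
t: 18.03
eef_pos: [639.4, 79.5, 104.6]
tcp_rot: [-3.14, 0.0, 1.148]
ft_force: [-0.3, 0.4, -0.3]
opening: 0.395
grip_force: 30.0
```

```bash
python3 - <<'E'
from h import *;from cell import env
a=env.read_camera("scene");b=env.read_camera("top");cv2.imwrite("pics/scene6.png",a);cv2.imwrite("pics/top6.png",b)
o=np.hstack([a[0:400:,0:400],b[:,200:600]]);cv2.imwrite("pics/c9.png",o);go(env,611.5,9.5,100)
E
```

```text
shift [-76.8   3.3   5. ] pos [639.8  81.  105. ] yaw 1.15 f [ 0.7 -0.3  0.6] open 0.399 t 18.13 j [0.02 0.64 1.61 0.   0.89 0.44]
```

View pics/c9.png

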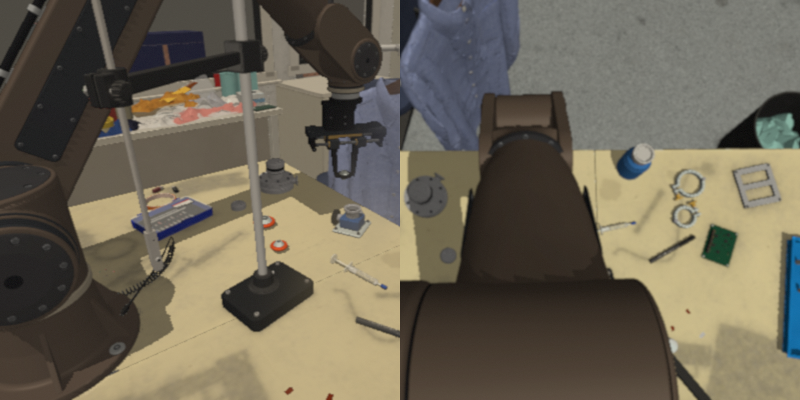

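The arm's elbow and forearm pass well above and to the left of the pole (top view, pole tip at (675,345)). The way to the valve looks free; I'll go in two stages.

Emit:
step_arm --plan '[[[-10,0,2,0,-1],[-20,1,3,0,-1],[-30,2,4,0,-1],[-40,2,5,0,-1],[-40,2,5,0,-1]]]'

```text
t: 18.55
eef_pos: [624.4, 41.0, 100.4]
tcp_rot: [-3.141, 0.0, 1.149]
ft_force: [-0.4, -0.5, 0.7]
opening: 0.396
grip_force: 30.0
```

```bash
python3 -c "
from h import *;from cell import env
go(env,611.5,9.5,95);s=env.state();print(s['tau'],s['qvel'].round(3))"
```

```text
shift [-34.1   1.2   5.4] pos [624.4  41.  100.4] yaw 1.149 f [-0.4 -0.5  0.7] open 0.396 t 18.55 j [-0.04  0.62  1.67 -0.    0.86  0.38]
[-1.79641480e-01 -6.52685523e+01 -2.09269166e+01  6.28307112e-02
 -1.43858520e-01 -2.68138004e-01] [ 0.022  0.004 -0.026  0.006  0.014  0.03 ]
```

Emit:
step_arm --plan '[[[-8,0,2,0,-1],[-16,1,3,0,-1],[-24,1,4,0,-1],[-34,1.2,5,0,-1],[-34,1.2,5,0,-1],[-34,1.2,5,0,-1]]]'

```text
t: 19.05
eef_pos: [612.3, 10.7, 95.7]
tcp_rot: [-3.142, -0.0, 1.149]
ft_force: [-0.6, -0.3, -0.2]
opening: 0.397
grip_force: 30.0
```

```bash
python3 - <<'E'
from h import *;from cell import env
a=env.read_camera("scene");cv2.imwrite("pics/scene7.png",a)
cv2.imwrite("pics/c10.png",cv2.resize(a[185:240,325:380],None,fx=10,fy=10,interpolation=cv2.INTER_CUBIC));go(env,611.5,9.5,95);print(env.state()['tau'][0])
S=env.get_calibration("scene");p=env.state()["eef_pos"];r=proj(S,(p[0],p[1],p[2]+1.6));f=proj(S,(611.5,9.5,54));print(r,f,f-r,proj(S,(612.5,9.5,54))-f,proj(S,(611.5,10.5,54))-f)
E
```

```text
shift [-1.8 -0.3  0.8] pos [612.5  11.1  95.8] yaw 1.149 f [ 0.2 -0.6  0.7] open 0.396 t 19.1 j [-0.09  0.61  1.71  0.    0.83  0.33]
-0.6210421957075596
[353.25632031 189.20816279] [352.81688688 206.46897246] [-0.43943342 17.26080967] [ 0.33273184 -0.11654856] [-0.27630517 -0.15967645]
```

View pics/c10.png

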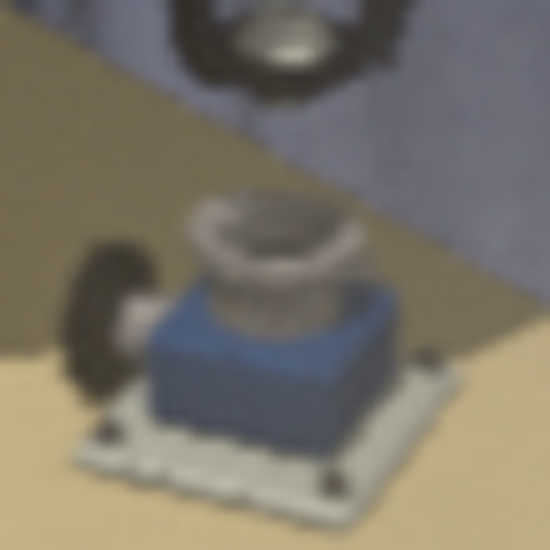

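Ring centre is at about (287,40) and the valve flange at about (280,232) in this 10x crop; the offset matches prediction within about 1 mm. Lowering.

Emit:
step_arm --plan '[[[-1.5,-0.4,10,0,-1],[-1.5,-0.4,22,0,-1],[-1.5,-0.4,34,0,-1],[-1.5,-0.4,34,0,-1],[-1.5,-0.4,34,0,-1]]]'

```text
t: 19.52
eef_pos: [610.9, 10.3, 60.3]
tcp_rot: [-3.139, 0.001, 1.15]
ft_force: [0.2, -0.1, -0.9]
opening: 0.402
grip_force: 30.0
```

Emit:
step_arm --plan '[[[0,0,1.5,0,-1],[0,0,3,0,-1],[0,0,3,0,-1],[0,0,3,0,-1]]]'

```text
t: 19.85
eef_pos: [611.6, 10.1, 58.9]
tcp_rot: [3.141, -0.0, 1.15]
ft_force: [-0.8, 1.3, -0.8]
opening: 0.392
grip_force: 30.0
```

Emit:
step_arm --plan '[[[0,0,1,0,-1],[0,0,2,0,-1],[0,0,2,0,-1],[0,0,2,0,-1]]]'

```text
t: 20.18
eef_pos: [611.5, 10.1, 56.7]
tcp_rot: [3.142, -0.0, 1.15]
ft_force: [0.2, -0.1, -0.5]
opening: 0.397
grip_force: 30.0
```

Emit:
step_arm --plan '[[[0,0,0.8,0,-1],[0,0,0.8,0,-1],[0,0,0.8,0,-1]]]'

```text
t: 20.43
eef_pos: [611.5, 10.1, 56.4]
tcp_rot: [3.141, -0.0, 1.15]
ft_force: [-1.3, -0.5, 6.4]
opening: 0.395
grip_force: 30.0
```

Emit:
step_arm --plan '[[[0,0,0,0,0.1],[0,0,0,0,0.1],[0,0,0,0,0.1],[0,0,-20,0,0.2],[0,0,-60,0,0.4],[0,0,-80,0,0.4],[0,0,-80,0,0.4],[0,0,-80,0,0.4]]]'

```text
t: 21.1
eef_pos: [611.8, 10.1, 136.7]
tcp_rot: [3.14, -0.001, 1.15]
ft_force: [0.2, 0.7, -0.5]
opening: 0.698
grip_force: 0.0
```

```bash
python3 -c "
from h import *;from cell import env
go(env,434.1,267.5,60)"
```

```text
shift [ 162.4 -267.3   76.7] pos [611.8  10.1 136.7] yaw 1.15 f [ 0.2  0.7 -0.5] open 0.698 t 21.1 j [-0.09  0.56  1.68  0.    0.91  0.33]
```

Emit:
step_arm --plan '[[[162.4,-267.3,0,0,0.4],[162.4,-267.3,0,0,0.4],[162.4,-267.3,0,0,0.4],[162.4,-267.3,0,0,0.4],[162.4,-267.3,0,0,0.4],[162.4,-267.3,0,0,0.4],[162.4,-267.3,0,0,0.4],[162.4,-267.3,20,0,0.4]]]'

```text
t: 21.77
eef_pos: [432.0, 270.4, 116.9]
tcp_rot: [3.14, -0.002, 1.152]
ft_force: [0.4, 0.9, -0.3]
opening: 0.699
grip_force: 0.0
```

Emit:
step_arm --plan '[[[0,0,0,0,0.4],[0,0,0,0,0.4]]]'

```text
t: 21.93
eef_pos: [432.5, 267.9, 114.3]
tcp_rot: [-3.139, 0.002, 1.152]
ft_force: [0.0, -0.6, 0.1]
opening: 0.695
grip_force: 0.0
```

```bash
python3 - <<'E'
from h import *;from cell import env
b=env.read_camera("top");a=env.read_camera("scene");cv2.imwrite("pics/scene8.png",a);cv2.imwrite("pics/top8.png",b)
o=np.hstack([cv2.resize(a[120:240,230:380],None,fx=2.66,fy=2.66,interpolation=cv2.INTER_CUBIC),cv2.resize(b[145:265,235:385],None,fx=2.66,fy=2.66,interpolation=cv2.INTER_CUBIC)])
cv2.imwrite("pics/c11.png",o);go(env,434.1,267.5,60);go(env,434.1,267.5,3.5)
E
```

```text
shift [ 0.4 -0.2 55.4] pos [434.1 267.  115.4] yaw 1.15 f [-0.8  0.3 -0.4] open 0.704 t 22.03 j [ 0.42  0.46  1.94 -0.    0.73  0.84]
shift [  0.4  -0.2 111.9] pos [434.1 267.  115.4] yaw 1.15 f [-0.8  0.3 -0.4] open 0.704 t 22.03 j [ 0.42  0.46  1.94 -0.    0.73  0.84]
```

View pics/c11.png

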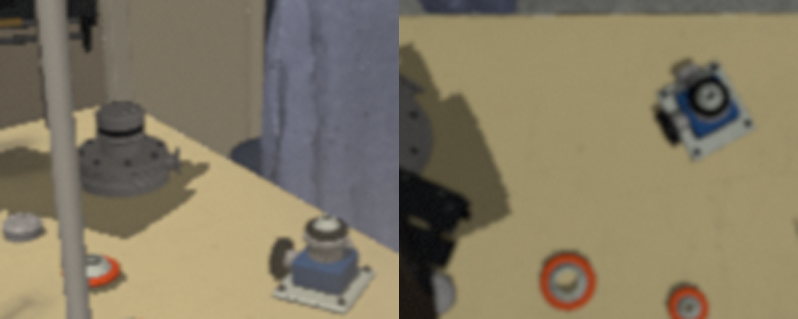

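The small black ring sits flat on the valve flange (scene crop (325,230), top crop (711,97)) and the large stack is fine. Picking the small blank at (22,225).

Emit:
step_arm --plan '[[[0.4,-0.2,40,0,0.4],[0.4,-0.2,75,0,0.4],[0.4,-0.2,100,0,0.4],[0.4,-0.2,111.5,0,0.4],[0.4,-0.2,111.5,0,0.4],[0.4,-0.2,111.5,0,-1],[0.4,-0.2,111.5,0,-1],[0.4,-0.2,111.5,0,-1]]]'

```text
t: 22.7
eef_pos: [434.6, 267.9, 5.5]
tcp_rot: [3.14, -0.002, 1.149]
ft_force: [0.5, 1.0, -0.3]
opening: 0.547
grip_force: 0.0
```

Emit:
step_arm --plan '[[[0,0,0,0,-1],[0,0,0,0,-1],[0,0,0,0,-1],[0,0,0,0,-1]]]'

```text
t: 23.03
eef_pos: [434.2, 268.1, 5.2]
tcp_rot: [3.14, -0.001, 1.15]
ft_force: [0.5, -2.1, 8.1]
opening: 0.406
grip_force: 30.0
```

Emit:
step_arm --plan '[[[0,0,-30,0,-1],[0,0,-70,0,-1],[0,0,-110,0,-1],[0,0,-110,0,-1],[0,0,-110,0,-1]]]'

```text
t: 23.45
eef_pos: [434.4, 268.3, 116.3]
tcp_rot: [3.139, -0.003, 1.15]
ft_force: [-0.7, -1.3, -1.9]
opening: 0.41
grip_force: 30.0
```

```bash
python3 -c "
from h import *;from cell import env
go(env,611.5,10.1,105)"
```

```text
shift [-163.4  267.1   11.3] pos [434.4 268.3 116.3] yaw 1.15 f [-0.7 -1.3 -1.9] open 0.41 t 23.45 j [0.42 0.46 1.94 0.   0.73 0.84]
```

Emit:
step_arm --plan '[[[-163,267,8,0,-1],[-163,267,8,0,-1],[-163,267,8,0,-1],[-163,267,8,0,-1],[-163,267,8,0,-1],[-163,267,8,0,-1],[-163,267,8,0,-1],[-163,267,8,0,-1]]]'

```text
t: 24.12
eef_pos: [612.3, 6.3, 104.2]
tcp_rot: [-3.14, 0.001, 1.148]
ft_force: [0.3, 0.1, -1.3]
opening: 0.408
grip_force: 30.0
```

Emit:
step_arm --plan '[[[0,0,0,0,-1],[0,0,0,0,-1],[0,0,0,0,-1]]]'

```text
t: 24.37
eef_pos: [609.8, 10.6, 104.9]
tcp_rot: [-3.139, 0.001, 1.15]
ft_force: [0.2, -0.5, -0.2]
opening: 0.407
grip_force: 30.0
```

```bash
python3 - <<'E'
from h import *;from cell import env
a=env.read_camera("scene");cv2.imwrite("pics/scene9.png",a)
cv2.imwrite("pics/c12.png",cv2.resize(a[175:235,320:380],None,fx=9,fy=9,interpolation=cv2.INTER_CUBIC));go(env,611.5,10.1,75)
S=env.get_calibration("scene");p=env.state()["eef_pos"];print(proj(S,(*p[:2],p[2]+2))-proj(S,(611.5,10.1,58)))
E
```

```text
shift [-0.2  1.8 30.4] pos [609.9  11.  105.4] yaw 1.151 f [-0.8 -0.4 -1.4] open 0.405 t 24.42 j [-0.09  0.59  1.7   0.    0.85  0.33]
[ -0.1802915  -19.34238995]
```

View pics/c12.png

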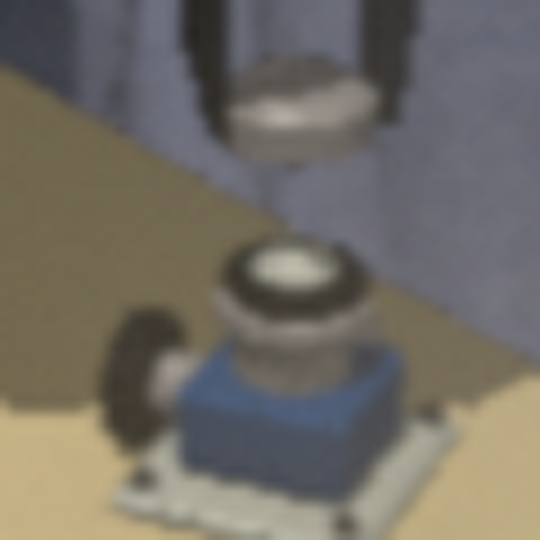

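The small blank (centre x≈300) hangs over the ring (≈295) within capture range, the left finger covering part of its rim. Lowering.

Emit:
step_arm --plan '[[[-0.2,1,10,0,-1],[-0.2,1,20,0,-1],[-0.2,1,30,0,-1],[-0.2,1,33,0,-1],[-0.2,1,33,0,-1],[-0.2,1,33,0,-1]]]'

```text
t: 24.92
eef_pos: [611.6, 9.7, 73.0]
tcp_rot: [-3.141, 0.0, 1.15]
ft_force: [1.0, -0.0, -1.3]
opening: 0.41
grip_force: 30.0
```

Emit:
step_arm --plan '[[[0,0,1.5,0,-1],[0,0,3,0,-1],[0,0,3,0,-1],[0,0,3,0,-1]]]'

```text
t: 25.25
eef_pos: [611.8, 9.5, 70.5]
tcp_rot: [3.141, -0.0, 1.15]
ft_force: [0.1, -0.1, -0.7]
opening: 0.406
grip_force: 30.0
```

Emit:
step_arm --plan '[[[0,0,1,0,-1],[0,0,2,0,-1],[0,0,2.5,0,-1],[0,0,2.5,0,-1],[0,0,2.5,0,-1]]]'

```text
t: 25.67
eef_pos: [611.7, 9.5, 67.8]
tcp_rot: [-3.142, -0.0, 1.15]
ft_force: [-0.2, -0.2, -1.9]
opening: 0.404
grip_force: 30.0
```

Emit:
step_arm --plan '[[[0,0,1,0,-1],[0,0,1,0,-1],[0,0,1,0,-1]]]'

```text
t: 25.92
eef_pos: [611.9, 9.5, 67.2]
tcp_rot: [3.141, -0.0, 1.15]
ft_force: [-1.1, -0.2, 4.6]
opening: 0.411
grip_force: 30.0
```

Emit:
step_arm --plan '[[[0,0,0,0,0.1],[0,0,0,0,0.1],[0,0,0,0,0.1],[0,0,-20,0,0.2],[0,0,-60,0,0.4],[0,0,-100,0,0.4],[0,0,-120,0,0.4],[0,0,-120,0,0.4]]]'

```text
t: 26.58
eef_pos: [613.5, 9.4, 191.7]
tcp_rot: [3.134, -0.003, 1.15]
ft_force: [-0.1, -0.2, -0.3]
opening: 0.698
grip_force: 0.0
```

Emit:
step_arm --plan '[[[40,-40,0,0,0.4],[80,-80,0,0,0.4],[120,-120,0,0,0.4],[160,-160,0,0,0.4],[160,-160,0,0,0.4],[160,-160,0,0,0.4],[160,-160,0,0,0.4],[160,-160,0,0,0.4]]]'

```text
t: 27.25
eef_pos: [530.6, 221.5, 186.2]
tcp_rot: [-3.141, 0.001, 1.152]
ft_force: [0.6, -1.5, 0.3]
opening: 0.7
grip_force: 0.0
```

```bash
python3 - <<'E'
from h import *;from cell import env
b=env.read_camera("top");a=env.read_camera("scene")
o=np.hstack([cv2.resize(a[150:240,250:380],(400,277),interpolation=cv2.INTER_CUBIC),cv2.resize(b[145:235,255:385],(400,277),interpolation=cv2.INTER_CUBIC)])
cv2.imwrite("pics/c13.png",o);print(env.state()["eef_pos"])
E
```

```text
[531.33772406 220.0402612  186.36203058]
```

View pics/c13.png

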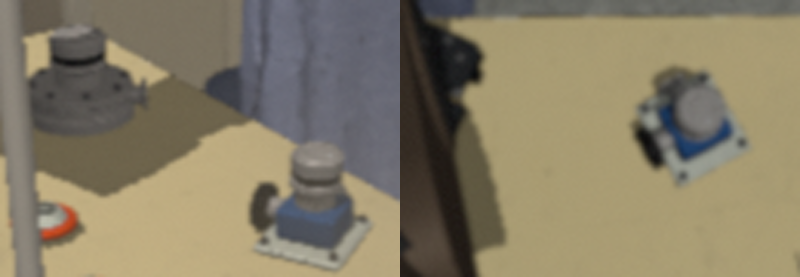

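Both stacks sit level and closed: the vessel at (77,60) and the valve at (317,170) in the scene half, and the small blank concentric at (698,110) in the top half.

```bash
python3 -c "
from cell import env
print(env.job_done())"
```

```text
the job is handed in; nothing more can be done
None
```

Both ports are closed, each with its black ring and blank lowered to the stated home height and looking level in the last pictures; I handed the job in at about 27 s and touched none of the orange rings, the bottle or the syringe.

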